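Square up the bench saw's mitre gauge and hold it

TASK

The mitre gauge of the little bench saw is unclamped and stands askew: slide it along its slot by its black knob until its brass pointer is level with the red index clip on the fence, and let go. Then take the steel square by its wooden grip, lay it flat on the saw table with its outer corner in the corner between fence and gauge, and press it in until its two outer edges lie along the fence and the gauge's blue face, so that the gauge swings square. Press lightly enough that the gauge does not slip off the index, leave the other things alone, and finish while still gripping the square and pressing it into the corner, so that the clamp can be tightened.

Things in the scene. Friction and masses are not known exactly. Their poses are not given: they have to be found in the camera images.
- bench_saw: Small grey bench saw with a 210 x 300 mm aluminium table, fixed to the bench; its blade is wound down below the table. Origin: centre of its underside, on the bench. x points to the fence at its back, y along the fence and the slot, z up. The table top is 75 mm above the origin; the slot (14 mm wide, along y) runs through the middle, x = 0. Table, fence and gauge are smooth: friction with steel about 0.2.
- rip_fence: Aluminium fence along the back of the saw table, fixed to it, 326 mm long, 24 mm high, 30 mm thick, with a white scale on top and black end clamps (down to the table's edge). Origin: on the table top in the plane of its flat face that looks to -x, half-way along; axes as the saw's (70 mm towards +x from the saw's middle).
- mitre_gauge (a joint): Position of the mitre gauge along the saw's slot, m: 0 at the saw's +y end, growing as it slides to the saw's -y, up to 0.10. At value q its swivel axis stands at x = 0, y = 0.115 - q in the saw's frame. It has friction: a push of about 10 N moves it and it stays where it is left.
- gauge_head (a joint): Angle of the gauge's swivel head about the vertical knob axis, rad, counter-clockwise from above; 0: blue face exactly square to the fence. It is loose with slight friction: 1 to 2 N at an end of the blue face turns it, and it stays where it is left.
- gauge_knob (a point): Middle of the round black clamp knob of the gauge, on its swivel axis, 24 mm in diameter; it stands 46 mm above the saw table, the knob from 33 to 59 mm. The pointer (top 28 mm above the table), swivel disc (62 mm across, top 21 mm) and blue face lie below it. The knob belongs to the sliding bar and does not turn.
- pointer_tip (a point): Tip of the brass pointer, which reaches from the gauge's knob axis to the saw's +x, over the fence's scale (81 mm from the knob axis, 27 mm above the table). It moves with the gauge.
- index_clip: Red plastic index clip, 16 mm wide, fixed on top of the fence with a small red arrow towards -x; 3 mm high on the fence's 24 mm. Origin: middle of the arrow's line, on the fence's top; axes as the saw's. The gauge is at the index when pointer and arrow are at the same y of the saw.
- gauge_face: Flat blue face bar of the gauge's head, 96 mm long, 10 mm thick, from 1 to 30 mm above the table. Origin: at table height in the plane of the face that looks to its -y, middle of its length; x along the face (towards the fence), y into the bar. The face lies 34 mm from the swivel axis on its -y side. With the head square its end is 24 mm short of the fence.
- steel_square: Steel square lying flat, 8 mm thick, 0.38 kg: two 24 mm wide legs joined by a diagonal brace, on which the wooden grip stands. Origin: below the grip's centre, on the underside; z up. In its frame the outer edge of the one leg is the line x = +45 mm (y from -60 to +45; it goes on the fence), that of the other leg y = +45 mm (x from -75 to +45; it goes on the blue face); outer corner at (45, 45) mm. Pressed home its axes are parallel to the saw's.
- square_grip (a point): Centre of the square's wooden grip, an upright bar 16 mm thick, 42 mm long, from 8 to 36 mm above the square's underside (this point 22 mm). Its length runs along (1, -1) in the square's xy, so it is gripped across its 16 mm along (1, 1), the line towards the outer corner.
- tea_cup: White tea cup, 77 mm across, 57 mm high; stands by, must stay where it is. Origin: centre of its underside.
- glaze_jar: Dark round jar, 80 mm across, 74 mm high; stands by, must stay where it is. Origin: centre of its underside.
- dapping_cube: Brown cube with round hollows in its faces, 48 mm; stands by, must stay where it is. Origin: centre of its underside.

How it is judged:
By the outcome, as a careful person would: the job done as asked, in the order asked, and still so for the second after the job is handed in, while the arm keeps its last pose, push and grip.
It also fails if it takes over 72 s, if anything falls off the work surface, if the arm or the gripper's body presses on something with over 40 N, if the wrist force passes 120 N, or if a joint passes its speed limit or range.

ROBOT

A 6-joint arm with a two-finger parallel gripper is mounted at the origin on a cart in front of the work surface, level with it; the furniture and walls round the work are solid. World frame = base frame: x ahead of the robot, y to its left, z up, the work surface at z = 0. Lengths are in m, angles in degrees, forces in N, time in s.
With the tool pointing down it reaches from about 0.35 to 0.875 m from the base axis. Payload 4.2 kg.
Tool frame: the origin (TCP) lies at the very end of the fingers, on their centre line; the grasp point (between the pads) lies 19 mm behind it; y points along the fingers, z is the direction in which the jaws open and shut, and the axes are right-handed (so a half turn about y gives the same grasp; the last joint's range is limited). The gripper opens to 87 mm and grips with 3 to 60 N. Pads are 19 mm wide; open, the fingers measure 117 mm over their backs; the gripper's body (75 mm by 190 mm) begins 51 mm behind the grasp point.
Start: joints at [-60.814, 22.042, 0.453, 0, -68.411, -14.817], TCP at [0.155, -0.605, 0.223] pointing down, gripper open.
Joint ranges: [-179.83, 179.83], [-69.29, 118.12], [-61.27, 80.66], [-181.25, 117.63], [-171.15, -9.14], [-177.46, 177.46]. Speed limits (degrees/s): [159.86, 159.86, 180, 180, 180, 180].

INTERFACE

Orientations are given as a 3x3 rotation matrix whose columns are the frame's x, y, z axes.
In Python, from station import r, eyes gives the robot as it stands.
- The arm moves only by the tool play_rows, never from a script. Its argument "deltas" is one flat list of numbers, 5 for each row, row after row: the closure in counts, from 0 (fully open) to 255 (shut), then the shift along the tool's x, y, z in mm, then the turn about the tool's y in rad. In form: [claw, tx, ty, tz, roll, claw, tx, ty, tz, roll, ...]. A call has exactly 10 rows; each row shifts and turns the commanded pose from where the row before left it, along the tool's axes as they then stand; what a row does not reach is not made up. A row lasts 1/10 s, in which the tool goes at most 50 mm and 8.59 degrees, less where a joint would pass 70% of its speed; a pose out of reach is approached as far as the arm can. A call is refused whole if a number of a shift passes 50 or a number of a turn 0.15, either way. A call with a gripper value outside its range is refused whole. The fingers move at their own pace and stop on an object; the grip force is fixed at half the most. Time passes only in rows, so rows that do not move let the fingers close, or fill a call up. It gives the time, the measured TCP pose, the force and the opening at its end, in the units of the state.
- r.sense(): the state, without advancing time (a new reading comes with each control period).
- eyes.capture(name): name is "scene" or "top" or "wrist"; returns a dict with "img" (420x560x3 uint8, blue, green, red), "vfov" (degrees; the focal length in pixels is half the picture's height over the tangent of half this angle, whatever the lens; pixels are square), "cx", "cy" (the principal point, pixels), "R" (3x3) and "t" (3): a world point X has camera coordinates R X + t; the wrist camera has in their place "tool_from_camera" (4x4, takes a point from camera to tool coordinates, whose origin is the TCP and whose axes are the tool frame's). Camera axes: x right, y down, z forward; pixel columns grow to the right and rows downward; lengths in m; the calibration is good to about 2 mm. A picture is of the moment at which its call begins: read the wrist's pose just before it. There is no depth.
- r.finish_job(): hands the job in, once; it reports no verdict.
The state is a dict: "time_s": time; "joints": joint angles; "joint_velocities": joint speeds; "effort": joint torques, N m; "tcp_pos": TCP position; "ee_rot": TCP orientation; "wrist_force": force on the tool from outside, world axes, zero at the start; "moment": the same for the moment, N m; "gripper_width": opening from 0.0 (shut) to 1.0 (fully open).
Only numpy, scipy, OpenCV 4.12 (cv2) and the standard library are available. Lean on these libraries where they do the work, as an engineer would, in place of code of your own. Each camera call takes 0.05 s, during which the arm holds its last target.

## Working session

There is one attempt and no reset: what is moved stays moved. The work goes in short steps, Python scripts to look and compute and a tool call to move; the robot and the scene stay as the last step left them, time stands still between calls to the robot, and variables do not carry over. Pictures are saved under pics/ and viewed, and the job is handed in when it is done.

Besides the shell and the picture viewer there is one more tool, called after ">>>" as a command line: name --argument value ..., lists and objects as JSON in quotes. play_rows: Moves the arm, as the interface text tells. Its arguments: {"type":"object","properties":{"deltas":{"type":"array","items":{"type":"number"}}},"required":["deltas"]}

```bash
mkdir -p pics; ls; python3 - <<'E'
from station import r, eyes
import cv2
print(r.sense())
for n in ["scene","top","wrist"]:
    c=eyes.capture(n); cv2.imwrite(f"pics/{n}0.png",c["img"]); print({k:v for k,v in c.items() if k!="img"})
E
```

```text
pics
{'time_s': 0.0, 'joints': array([-6.08147552e+01,  2.20904635e+01,  3.78766251e-01, -2.90260714e-02,
       -6.84114683e+01, -1.48156265e+01]), 'joint_velocities': array([-0.08680615, -0.03887527, -0.03906581,  0.08427245, -0.03690557,
       -0.09909363]), 'effort': array([ 1.45202099e-03, -3.90665388e+01,  1.87403619e+01,  4.21998784e+00,
        1.08657213e-02, -1.84457517e-04]), 'tcp_pos': array([ 0.15496382, -0.604851  ,  0.22145573]), 'ee_rot': array([[ 9.68761234e-01, -6.36958801e-04, -2.47994489e-01],
       [ 2.47995289e-01,  2.10640804e-03,  9.68758948e-01],
       [-9.46819531e-05, -9.99997579e-01,  2.19856923e-03]]), 'wrist_force': array([ 0.13831867, -0.66641935,  0.16590211]), 'moment': array([ 0.04648319, -0.02545676, -0.01601201]), 'gripper_width': 1.0025230350435632}
{'vfov': 50.678466531147336, 'cx': 286.1954224221851, 'cy': 212.41943856835428, 'R': array([[ 9.76755870e-01,  2.14354741e-01, -1.26898473e-04],
       [ 1.58480072e-01, -7.22548661e-01, -6.72909726e-01],
       [-1.44333080e-01,  6.57248413e-01, -7.39724601e-01]]), 't': array([-0.48819581, -0.12986166,  1.44808555])}
{'vfov': 43.07708025938076, 'cx': 278.6412183885564, 'cy': 216.9642065778043, 'R': array([[-9.93857773e-03, -9.99950081e-01, -1.02957759e-03],
       [-9.80770307e-01,  9.94863543e-03, -1.94911853e-01],
       [ 1.94912366e-01, -9.27367468e-04, -9.80820223e-01]]), 't': array([-0.15394518,  0.5638869 ,  1.53304623])}
{'vfov': 61.94941782992851, 'cx': 280.2765403970558, 'cy': 216.4799006394138, 'tool_from_camera': array([[ 1.30140073e-04,  9.56211800e-01,  2.92675548e-01,
        -8.14496708e-02],
       [-5.60080236e-04, -2.92675435e-01,  9.56211680e-01,
        -1.62629617e-01],
       [ 9.99999835e-01, -2.88363248e-04,  4.97466528e-04,
        -4.41338183e-04],
       [ 0.00000000e+00,  0.00000000e+00,  0.00000000e+00,
         1.00000000e+00]])}
```

View pics/scene0.png

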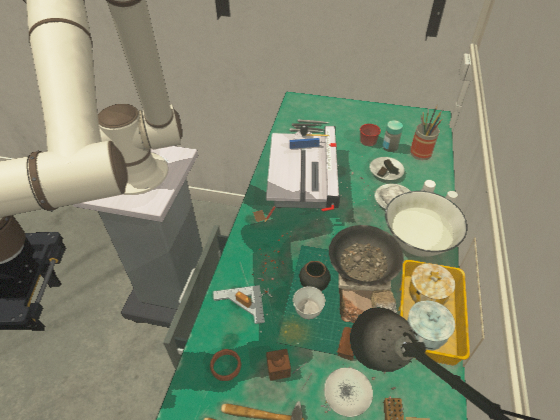

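View pics/top0.png

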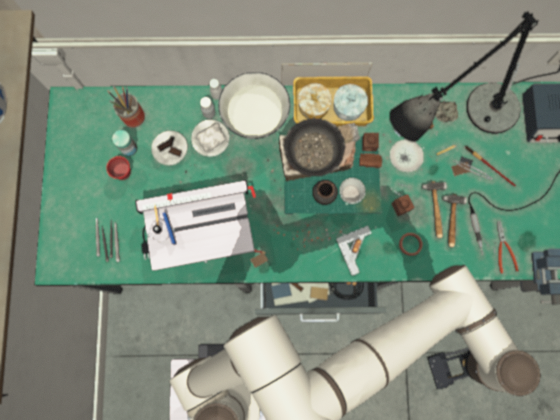

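View pics/wrist0.png

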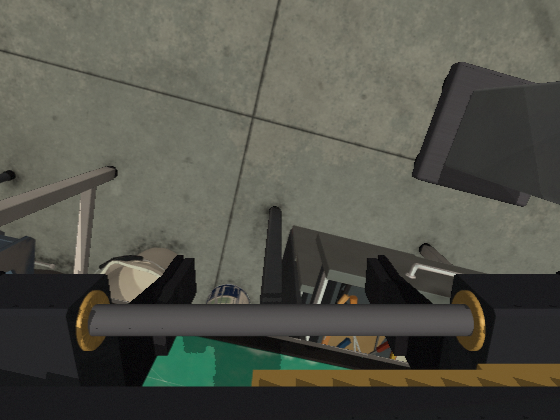

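```bash
python3 - <<'E'
import cv2
t=cv2.imread("pics/top0.png"); s=cv2.imread("pics/scene0.png")
cv2.imwrite("pics/t_saw.png",cv2.resize(t[170:280,130:270],None,fx=5.6,fy=5.4,interpolation=cv2.INTER_CUBIC)[:600,:800])
cv2.imwrite("pics/t_sq.png",cv2.resize(t[210:290,320:420],None,fx=7,fy=7,interpolation=cv2.INTER_CUBIC))
cv2.imwrite("pics/s_saw.png",cv2.resize(s[110:220,255:355],None,fx=5.4,fy=5.4,interpolation=cv2.INTER_CUBIC))
cv2.imwrite("pics/s_sq.png",cv2.resize(s[270:340,200:290],None,fx=8,fy=8,interpolation=cv2.INTER_CUBIC))
E
```

```text
(no output)
```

View pics/t_saw.png

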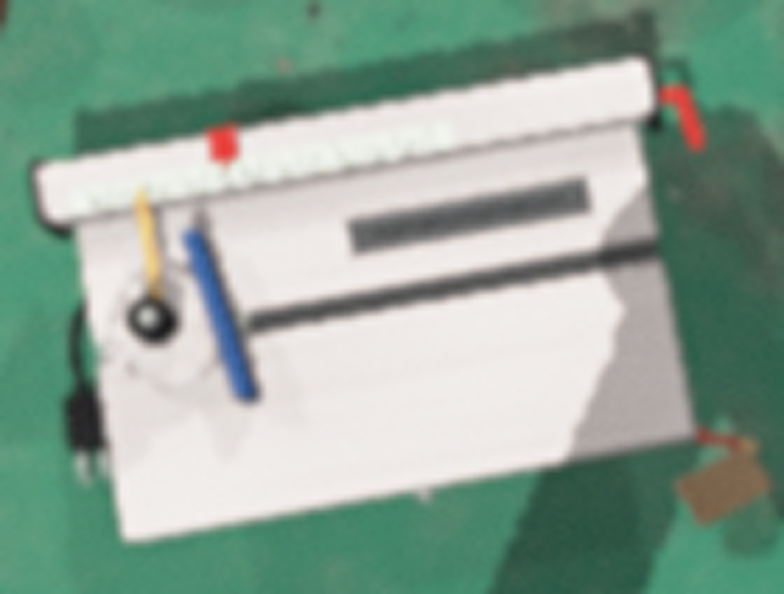

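View pics/t_sq.png

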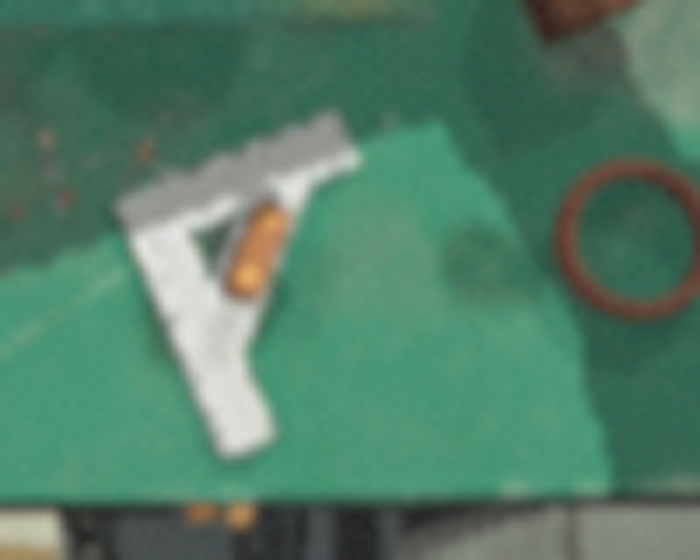

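View pics/s_saw.png

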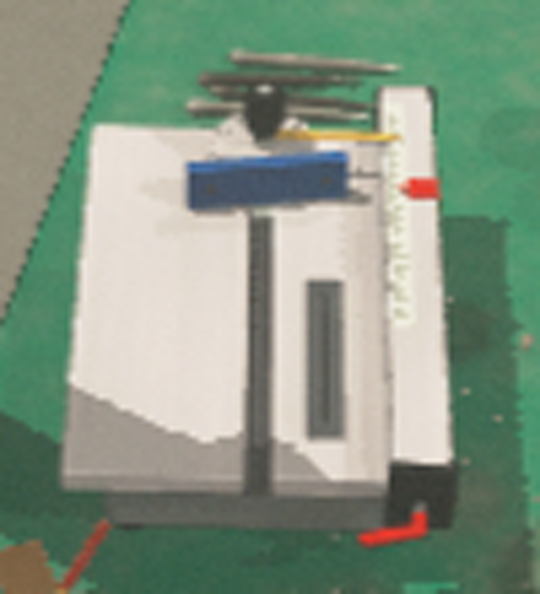

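View pics/s_sq.png

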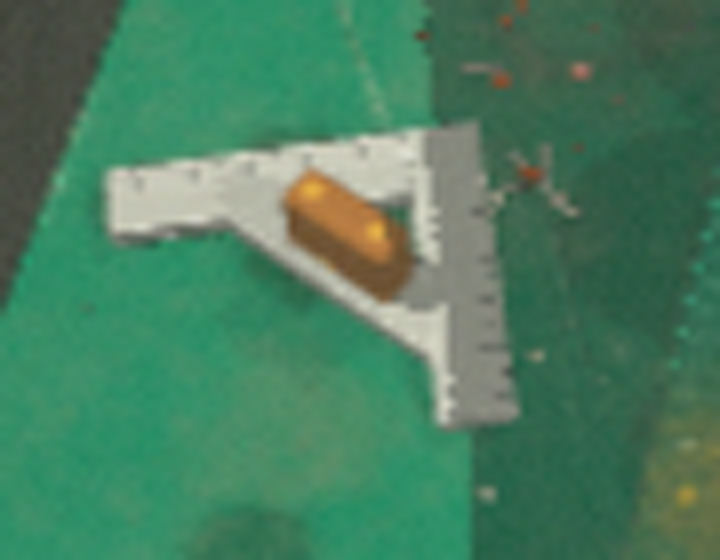

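```bash
cat > h.py <<'E'
import numpy as np, cv2
from scipy.optimize import least_squares
TOP=dict(v=43.07708025938076,cx=278.6412183885564,cy=216.9642065778043,R=np.array([[-9.93857773e-03,-9.99950081e-01,-1.02957759e-03],[-9.80770307e-01,9.94863543e-03,-1.94911853e-01],[1.94912366e-01,-9.27367468e-04,-9.80820223e-01]]),t=np.array([-0.15394518,0.5638869,1.53304623]))
SC=dict(v=50.678466531147336,cx=286.1954224221851,cy=212.41943856835428,R=np.array([[9.76755870e-01,2.14354741e-01,-1.26898473e-04],[1.58480072e-01,-7.22548661e-01,-6.72909726e-01],[-1.44333080e-01,6.57248413e-01,-7.39724601e-01]]),t=np.array([-0.48819581,-0.12986166,1.44808555]))
def f(c): return 210/np.tan(np.radians(c['v']/2))
def proj(c,X):
    p=np.asarray(X)@c['R'].T+c['t']; return np.stack([f(c)*p[...,0]/p[...,2]+c['cx'],f(c)*p[...,1]/p[...,2]+c['cy']],-1)
def toz(c,uv,z):
    d=c['R'].T@np.array([(uv[0]-c['cx'])/f(c),(uv[1]-c['cy'])/f(c),1]); o=-c['R'].T@c['t']
    return o+d*(z-o[2])/d[2]
# wrist cam as dict from state
TFC=np.array([[1.30140073e-04,9.56211800e-01,2.92675548e-01,-8.14496708e-02],[-5.60080236e-04,-2.92675435e-01,9.56211680e-01,-1.62629617e-01],[9.99999835e-01,-2.88363248e-04,4.97466528e-04,-4.41338183e-04],[0,0,0,1]])
def wcam(s,c):
    T=np.eye(4);T[:3,:3]=s['ee_rot'];T[:3,3]=s['tcp_pos'];W=np.linalg.inv(T@c['tool_from_camera'])
    return dict(v=c['vfov'],cx=c['cx'],cy=c['cy'],R=W[:3,:3],t=W[:3,3])
def Rz(a): return np.array([[np.cos(a),-np.sin(a),0],[np.sin(a),np.cos(a),0],[0,0,1]])
def place(p,X): return np.asarray(X)@Rz(p[2]).T+np.array([p[0],p[1],0])
def fitpose(obs,p0):
    # obs list (cam,[u,v],X)
    fun=lambda p:np.concatenate([proj(c,place(p,X))-np.array(uv) for c,uv,X in obs])
    s=least_squares(fun,p0,loss='soft_l1'); return s.x,fun(s.x).reshape(-1,2)
E
python3 - <<'E'
from h import *
T=lambda u,v:(130+u/5.6,170+v/5.4)
S=lambda u,v:(255+u/5.4,110+v/5.4)
obs=[(TOP,T(128,541),[-.105,.15,.075]),(TOP,T(694,436),[-.105,-.15,.075]),(TOP,T(657,250),[0,-.15,.075]),
(SC,S(95,127),[-.105,.15,.075]),(SC,S(63,487),[-.105,-.15,.075]),(SC,S(258,492),[0,-.15,.075])]
p,res=fitpose(obs,[.5,.35,0.]); print("saw",p,np.degrees(p[2]),res.round(1))
inv=lambda P:(P-np.array([p[0],p[1],0]))@Rz(p[2])
for n,a,b,z in [("knob",T(152,320),S(264,95),.13),("ptr tip",T(141,192),S(398,137),.102),("clip",T(223,150),S(422,188),.102),("cliptip",T(226,168),S(400,187),.1),("face+x",T(192,235),S(348,155),.105),("face-x",T(246,397),S(188,162),.105)]:
    print(n,inv(toz(TOP,a,z)).round(4),inv(toz(SC,b,z)).round(4))
Q=lambda u,v:(320+u/7,210+v/7); S2=lambda u,v:(200+u/8,270+v/8)
obs=[(TOP,Q(120,208),[.045,.045,.008]),(TOP,Q(335,113),[.045,-.060,.008]),(TOP,Q(360,155),[.021,-.060,.008]),(TOP,Q(225,458),[-.075,.045,.008]),(TOP,Q(275,435),[-.075,.021,.008]),
(SC,S2(478,122),[.045,.045,.008]),(SC,S2(518,412),[.045,-.060,.008]),(SC,S2(440,425),[.021,-.060,.008]),(SC,S2(107,172),[-.075,.045,.008]),(SC,S2(112,238),[-.075,.021,.008])]
q,res=fitpose(obs,[.4,-.2,.3]); print("sq",q,np.degrees(q[2]),res.round(1))
E
```

```text
saw [0.53671428 0.0769258  0.18014883] 10.32176781194864 [[-0.  -0.4]
 [ 1.  -0.5]
 [ 1.2 -0.8]
 [-0.6 -0.9]
 [-0.7 -2.7]
 [-0.1 -2.7]]
knob [-0.0016  0.1098  0.13  ] [-0.0006  0.1074  0.13  ]
ptr tip [0.0749 0.1107 0.102 ] [0.0794 0.1069 0.102 ]
clip [0.0898 0.0654 0.102 ] [0.0919 0.06   0.102 ]
cliptip [0.0802 0.0657 0.1   ] [0.0794 0.063  0.1   ]
face+x [0.0457 0.0877 0.105 ] [0.0494 0.0851 0.105 ]
face-x [-0.0463  0.0735  0.105 ] [-0.0439  0.0753  0.105 ]
sq [ 0.47795881 -0.39509893  0.3740795 ] 21.433176789201855 [[-0.2 -1.4]
 [ 0.5 -0.5]
 [ 0.1  0.7]
 [ 0.5 -0.5]
 [ 0.6 -0.3]
 [-0.1 -0.3]
 [-0.  -0.3]
 [-0.1 -0.5]
 [-0.3 -0.2]
 [-0.5 -0.4]]
```

>>> play_rows --deltas '[0,0,0,0,0.07,0,15,0,20,0,0,28,0,37,0,0,28,0,37,0,0,28,0,37,0,0,28,0,37,0,0,28,0,37,0,0,28,0,37,0,0,28,0,37,0,0,28,0,37,0]'

```text
time_s: 1.15
tcp_pos: [0.3337, -0.2498, 0.2226]
ee_rot: [[0.984, 0.0, -0.18], [0.18, -0.0, 0.984], [0.0, -1.0, -0.0]]
wrist_force: [1.6, -0.5, -0.2]
gripper_width: 0.998
```

>>> play_rows --deltas '[0,30,0,37,0,0,30,0,37,0,0,30,0,37,0,0,30,0,37,0,0,30,0,37,0,0,30,0,37,0,0,30,0,37,0,0,30,0,37,0,0,30,0,37,0,0,38,0,63,0]'

```text
out of range
```

>>> play_rows --deltas '[0,30,0,39,0,0,31,0,39,0,0,31,0,39,0,0,31,0,39,0,0,31,0,39,0,0,31,0,39,0,0,31,0,39,0,0,31,0,39,0,0,31,0,39,0,0,30,0,39,0]'

```text
time_s: 2.15
tcp_pos: [0.5668, 0.1894, 0.2223]
ee_rot: [[0.984, -0.0, -0.18], [0.18, -0.0, 0.984], [-0.0, -1.0, -0.0]]
wrist_force: [1.0, -0.6, 0.6]
gripper_width: 1.001
```

```bash
cat > cap.py <<'E'
import sys,pickle,cv2
from station import r,eyes
from h import *
n=sys.argv[1]
s=r.sense(); c=eyes.capture("wrist")
cv2.imwrite(f"pics/{n}.png",c["img"]); pickle.dump(wcam(s,c),open(f"pics/{n}.pkl","wb"))
print(s["time_s"],s["tcp_pos"],s["wrist_force"],s["gripper_width"])
E
python3 cap.py w1
```

```text
2.15 [0.56675346 0.18937287 0.22225797] [ 0.96276304 -0.60564107  0.62585804] 1.0008777083602884
```

View pics/w1.png

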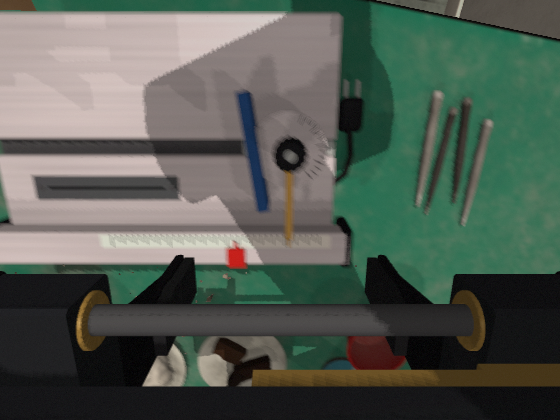

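```bash
python3 - <<'E'
import cv2
t=cv2.imread("pics/w1.png")
cv2.imwrite("pics/w1a.png",cv2.resize(t[80:280,200:360],None,fx=3,fy=3,interpolation=cv2.INTER_CUBIC))
cv2.imwrite("pics/w1b.png",cv2.resize(t[215:275,215:355],None,fx=5.5,fy=5.5,interpolation=cv2.INTER_CUBIC))
E
```

```text
(no output)
```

View pics/w1a.png

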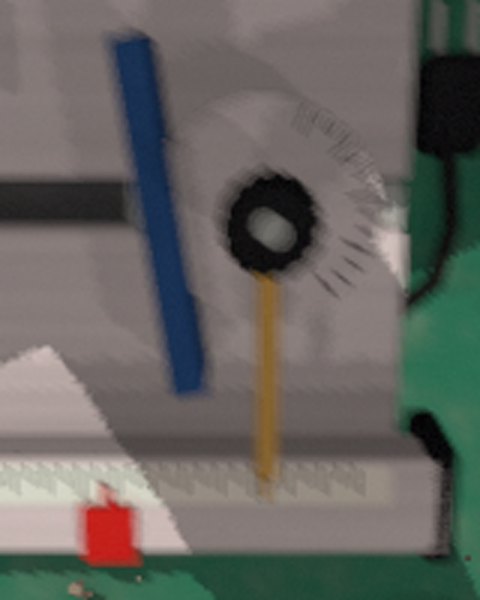

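View pics/w1b.png

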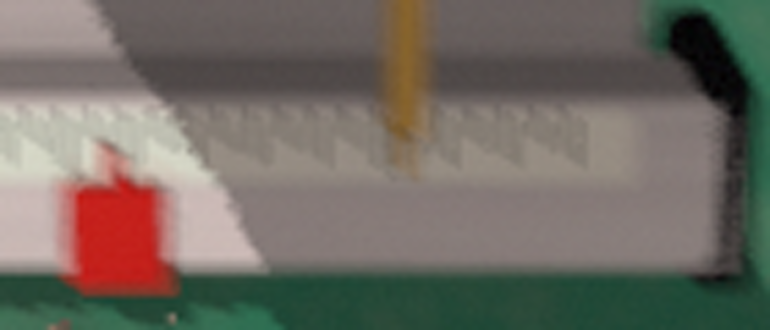

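```bash
python3 - <<'E'
from h import *; import pickle
c=pickle.load(open("pics/w1.pkl","rb"))
for n,uv,z in [("slot a",(5,147),.075),("slot b",(240,147.3),.075),("corner",(341,13),.075),("fence front top l",(2,233),.099),("fence front top r",(330,232.5),.099),("fence back l",(5,264.5),.099),("fence back r",(300,264.5),.099),("tip",(289,246),.102),("arrow",(235.6,246),.102),("knob mid(z134)",(290.5,153.5),.134),("knob",(289.5,154),.121),("blue topA",(244,92.5),.105),("blue topB",(263,211),.105)]:
    P=toz(c,uv,z); print(n,P.round(4), ((P-np.array([.5367,.0769,0]))@Rz(.1801)).round(4))
E
```

```text
slot a [ 0.5608 -0.0564  0.075 ] [-0.0002 -0.1355  0.075 ]
slot b [0.5241 0.1454 0.075 ] [-0.0001  0.0697  0.075 ]
corner [0.4067 0.2083 0.075 ] [-0.1043  0.1525  0.075 ]
fence front top l [ 0.6309 -0.0445  0.099 ] [ 0.0709 -0.1363  0.099 ]
fence front top r [0.5793 0.2351 0.099 ] [0.0702 0.148  0.099 ]
fence back l [ 0.661  -0.0433  0.099 ] [ 0.1007 -0.1405  0.099 ]
fence back r [0.6136 0.2155 0.099 ] [0.1005 0.1225 0.099 ]
tip [0.5968 0.2022 0.102 ] [0.0816 0.1125 0.102 ]
arrow [0.6052 0.1566 0.102 ] [0.0816 0.0662 0.102 ]
knob mid(z134) [0.5149 0.1869 0.134 ] [-0.0018  0.1121  0.134 ]
knob [0.5168 0.1869 0.121 ] [1.000e-04 1.117e-01 1.210e-01]
blue topA [0.4796 0.1452 0.105 ] [-0.0439  0.0774  0.105 ]
blue topB [0.5688 0.1747 0.105 ] [0.0491 0.0905 0.105 ]
```

>>> play_rows --deltas '[0,-15,0,2,0,0,-18,10,2.5,0,0,-16.6,20,2,0,0,0,25,0,0,0,0,25,0,0,0,0,18,0,0,0,0,11,0,0,200,0,0,0,0,200,0,0,0,0,200,0,0,0,0]'

```text
time_s: 3.2
tcp_pos: [0.5171, 0.1853, 0.1147]
ee_rot: [[0.984, 0.002, -0.18], [0.18, 0.001, 0.984], [0.002, -1.0, 0.001]]
wrist_force: [-0.6, 1.0, -0.4]
gripper_width: 0.806
```

>>> play_rows --deltas '[230,0,0,0,0,230,0,0,0,0,230,0,0,0,0,230,0,0,0,0,230,0,0,0,0,230,0,0,0,0,230,0,0,0,0,230,0,0,0,0,230,0,0,0,0,230,0,0,0,0]'

```text
time_s: 4.2
tcp_pos: [0.5163, 0.1852, 0.1135]
ee_rot: [[0.984, 0.0, -0.18], [0.18, 0.0, 0.984], [0.0, -1.0, 0.0]]
wrist_force: [-1.0, 2.1, 1.1]
gripper_width: 0.264
```

```bash
python3 cap.py w2; python3 -c "
import cv2
t=cv2.imread('pics/w2.png')
cv2.imwrite('pics/w2a.png',cv2.resize(t[200:400,150:400],None,fx=3,fy=3,interpolation=cv2.INTER_CUBIC))"
```

```text
4.2 [0.51627274 0.18524349 0.11354935] [-1.02396178  2.09786279  1.08457342] 0.26398609258176486
```

View pics/w2.png

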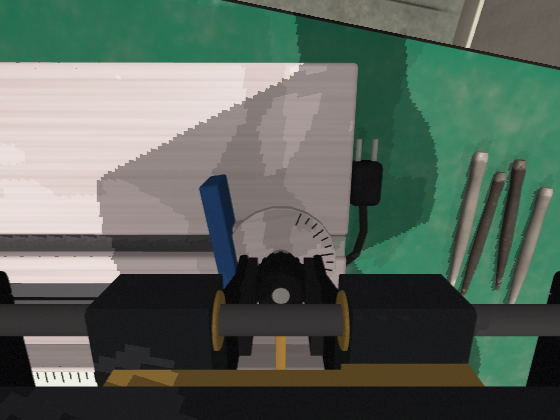

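>>> play_rows --deltas '[230,0,0,-4,0,230,0,0,-7,0,230,0,0,-8,0,230,0,0,-8,0,230,0,0,-8,0,230,0,0,-6,0,230,0,0,-3,0,230,0,0,-2,0,230,0,0,0,0,230,0,0,0,0]'

```text
time_s: 5.25
tcp_pos: [0.5243, 0.1412, 0.1136]
ee_rot: [[0.984, 0.0, -0.18], [0.18, 0.002, 0.984], [0.001, -1.0, 0.002]]
wrist_force: [-3.9, 8.1, 1.8]
gripper_width: 0.262
```

```bash
python3 - <<'E'
from station import r
import numpy as np
s=r.sense(); print(s['tcp_pos'],(s['tcp_pos']-[.51627,.18524,.1135])@s['ee_rot'],s['wrist_force'])
E
```

```text
[0.52426198 0.1412058  0.11355583] [-5.57776238e-05 -1.64344275e-04 -4.47532707e-02] [-3.92683254  8.09539114  1.82208432]
```

>>> play_rows --deltas '[100,0,0,0,0,100,0,0,0,0,100,0,0,0,0,60,0,-10,0,0,0,0,-25,0,0,0,14,-30,0,0,0,18,-30,0,0,0,18,-15,0,0,0,0,0,0,0,0,0,0,0,0]'

```text
time_s: 6.25
tcp_pos: [0.5732, 0.1482, 0.2233]
ee_rot: [[0.984, -0.001, -0.179], [0.179, 0.0, 0.984], [-0.001, -1.0, 0.0]]
wrist_force: [0.5, 0.6, -1.6]
gripper_width: 0.986
```

```bash
python3 cap.py w3; python3 -c "
import cv2
t=cv2.imread('pics/w3.png')
cv2.imwrite('pics/w3a.png',cv2.resize(t[205:280,200:340],None,fx=5.5,fy=5.5,interpolation=cv2.INTER_CUBIC))"
```

```text
6.25 [0.57315838 0.14820533 0.22325196] [ 0.52416117  0.56499716 -1.55113969] 0.9859599115503579
```

View pics/w3.png

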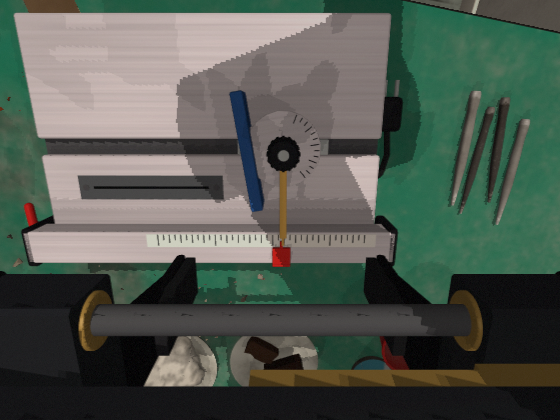

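View pics/w3a.png

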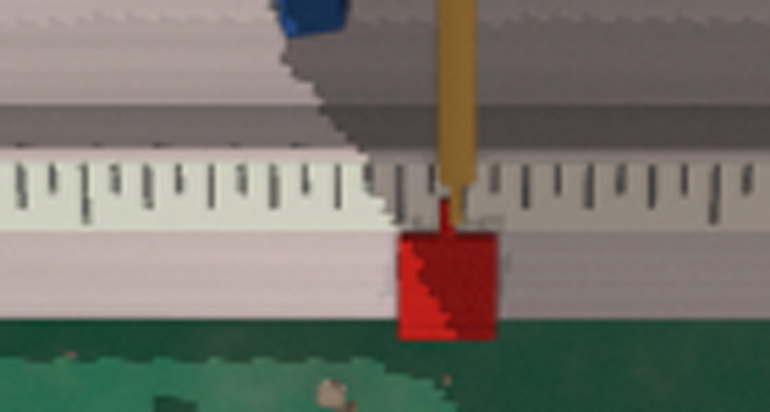

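>>> play_rows --deltas '[0,-20,15,0.4,0,0,-20,20,0,0,60,-9.4,25,0,0,100,0,25,0,0,120,0,18,0,0,160,0,7,0,0,230,0,0,0,0,230,0,0,0,0,230,0,0,0,0,230,0,0,0,0]'

```text
time_s: 7.3
tcp_pos: [0.5256, 0.1404, 0.1145]
ee_rot: [[0.984, 0.002, -0.18], [0.18, 0.001, 0.984], [0.002, -1.0, 0.001]]
wrist_force: [0.7, 0.5, -0.9]
gripper_width: 0.356
```

>>> play_rows --deltas '[230,0,0,0,0,230,0,0,0,0,230,0,0,0,0,230,0,0,0,0,230,0,0,-0.3,0,230,0,0,-0.3,0,230,0,0,-0.3,0,230,0,0,-0.3,0,230,0,0,0,0,230,0,0,0,0]'

```text
time_s: 8.3
tcp_pos: [0.5254, 0.1411, 0.1142]
ee_rot: [[0.984, 0.001, -0.18], [0.18, 0.003, 0.984], [0.002, -1.0, 0.003]]
wrist_force: [-4.8, 8.1, 3.8]
gripper_width: 0.261
```

```bash
cat > off.py <<'E'
from station import r
import numpy as np
s=r.sense(); print(s['time_s'],s['tcp_pos'],(s['tcp_pos']-[.52426198,.1412058,.11355583])@s['ee_rot']*1000,s['wrist_force'],s['gripper_width'])
E
python3 off.py
```

```text
8.3 [0.52540695 0.14111098 0.11424121] [ 1.1105195  -0.68401663 -0.29758686] [-4.82346301  8.10559531  3.84941113] 0.2606865674610921
```

>>> play_rows --deltas '[230,0,0,-0.4,0,230,0,0,-0.4,0,230,0,0,-0.4,0,230,0,0,0,0,230,0,0,0,0,230,0,0,0,0,230,0,0,0,0,230,0,0,0,0,230,0,0,0,0,230,0,0,0,0]'

```text
time_s: 9.3
tcp_pos: [0.5256, 0.1401, 0.1142]
ee_rot: [[0.984, 0.001, -0.18], [0.18, 0.004, 0.984], [0.002, -1.0, 0.003]]
wrist_force: [-4.5, 9.5, 3.1]
gripper_width: 0.266
```

```bash
python3 off.py
```

```text
9.3 [0.5255786  0.14005421 0.11422568] [ 1.08879094 -0.67202067 -1.36794674] [-4.46662033  9.54919516  3.10424418] 0.2659453665912853
```

>>> play_rows --deltas '[100,0,0,0,0,100,0,0,0,0,100,0,0,0,0,60,0,-10,0,0,0,0,-25,0,0,0,14,-30,0,0,0,18,-30,0,0,0,18,-15,0,0,0,0,0,0,0,0,0,0,0,0]'

```text
time_s: 10.3
tcp_pos: [0.5741, 0.1463, 0.2231]
ee_rot: [[0.984, -0.001, -0.179], [0.179, -0.0, 0.984], [-0.001, -1.0, 0.0]]
wrist_force: [0.7, 0.2, -0.7]
gripper_width: 0.985
```

```bash
python3 cap.py w4; python3 -c "
import cv2
t=cv2.imread('pics/w4.png')
cv2.imwrite('pics/w4a.png',cv2.resize(t[205:280,200:340],None,fx=5.5,fy=5.5,interpolation=cv2.INTER_CUBIC))"
```

```text
10.3 [0.57408849 0.14630625 0.22314937] [ 0.67198089  0.22992048 -0.68518554] 0.9848098075690019
```

View pics/w4a.png

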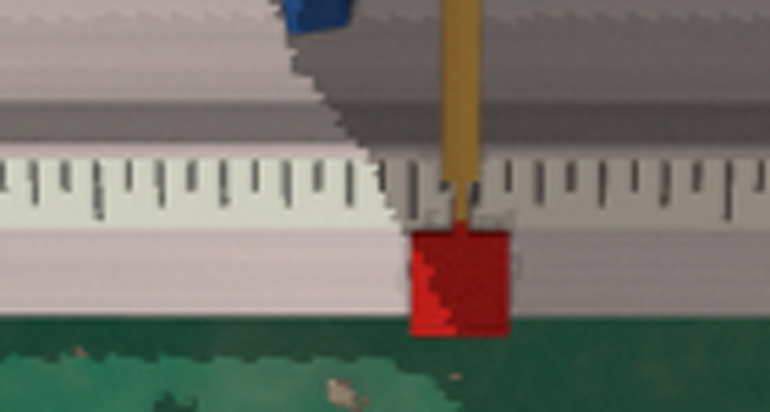

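View pics/w4.png

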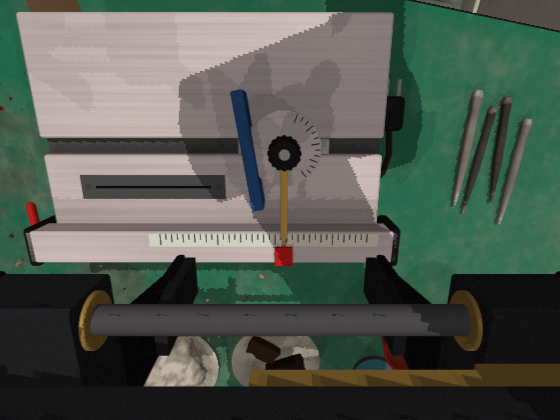

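>>> play_rows --deltas '[0,-9,0,-25,0,0,-17,0,-45,0,0,-17,0,-45,0,0,-17,0,-45,0,0,-17,0,-45,0,0,-17,0,-45,0,0,-17,0,-45,0,0,-17,0,-45,0,0,-17,0,-45,0,0,-17,0,-45,0]'

```text
time_s: 11.35
tcp_pos: [0.4906, -0.3065, 0.2225]
ee_rot: [[0.984, -0.003, -0.18], [0.18, 0.001, 0.984], [-0.002, -1.0, 0.001]]
wrist_force: [1.4, -0.3, -0.0]
gripper_width: 1.002
```

>>> play_rows --deltas '[0,-17,0,-45,0,0,-12,0,-40,0,0,0,0,0,0.14,0,0,0,0,0.14,0,0,0,0,0.14,0,0,0,0,0.14,0,0,0,0,0.03,0,0,0,0,0,0,0,0,0,0,0,0,0,0,0]'

```text
time_s: 12.35
tcp_pos: [0.4793, -0.394, 0.2234]
ee_rot: [[0.918, -0.0, 0.397], [-0.397, 0.0, 0.918], [-0.0, -1.0, 0.0]]
wrist_force: [0.3, 0.7, -0.1]
gripper_width: 0.999
```

```bash
python3 cap.py w5; python3 -c "
import cv2
t=cv2.imread('pics/w5.png')
cv2.imwrite('pics/w5a.png',cv2.resize(t[60:300,130:410],None,fx=2.5,fy=2.5,interpolation=cv2.INTER_CUBIC))"
python3 - <<'E'
from h import *; import pickle
c=pickle.load(open("pics/w4.pkl","rb"))
obs=[(c,(19,13.5),[-.105,.0-.15,.075]),(c,(391,12.5),[-.105,.15,.075]),(c,(48,147),[0,-.15,.075])]
for o in obs: print(place([0,0,0],((toz(c,o[1],.075)-np.array([.5367,.0769,0]))@Rz(.1801))).round(4))
p,res=fitpose(obs,[.537,.077,.18]);print(p,res)
for n,uv,z in [("knob",(285.5,154),.134),("tip",(283.7,245),.102),("clip",(283.6,250),.102),("fl",(60,232),.099),("fr",(360,231),.099),("blueA",(239,91),.105),("blueB",(260,210),.105)]:
    P=toz(c,uv,z); print(n,P.round(4), ((P-np.array([.5367,.0769,0]))@Rz(.1801)).round(4))
E
```

```text
12.35 [ 0.47926696 -0.39398623  0.22339316] [ 0.33831638  0.74078136 -0.09409302] 0.999264767114147
[-0.1048 -0.1448  0.075 ]
[-0.1055  0.1487  0.075 ]
[-0.001  -0.1421  0.075 ]
[0.53546807 0.08205526 0.18220763] [[-0.14690564 -0.18302174]
 [ 8.10362464 -0.18139393]
 [-2.76392949  1.19376805]]
knob [0.5232 0.1405 0.134 ] [-0.0019  0.065   0.134 ]
tip [0.6043 0.1545 0.102 ] [0.0804 0.0642 0.102 ]
clip [0.6089 0.1553 0.102 ] [0.0851 0.0641 0.102 ]
fl [ 0.6283 -0.0386  0.099 ] [ 0.0694 -0.1301  0.099 ]
fr [0.5808 0.2176 0.099 ] [0.0686 0.1305 0.099 ]
blueA [0.4864 0.0983 0.105 ] [-0.0457  0.0301  0.105 ]
blueB [0.5759 0.1291 0.105 ] [0.0479 0.0443 0.105 ]
```

View pics/w5a.png

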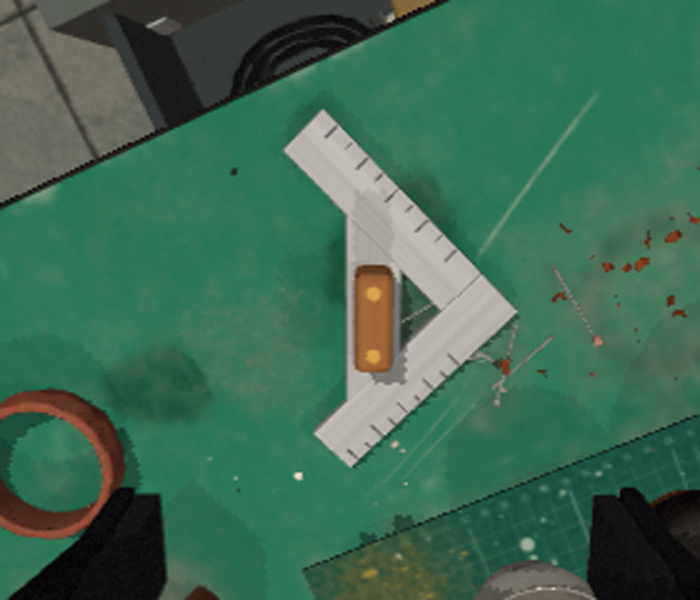

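```bash
python3 - <<'E'
from h import *; import pickle
from station import r
c=pickle.load(open("pics/w5.pkl","rb"))
Q=lambda u,v:(130+u/2.5,60+v/2.5)
obs=[(c,Q(517,313),[.045,.045,.008]),(c,Q(353,466),[.045,-.060,.008]),(c,Q(314,434),[.021,-.060,.008]),(c,Q(322,109),[-.075,.045,.008]),(c,Q(284,151),[-.075,.021,.008])]
p,res=fitpose(obs,[.478,-.395,.37]);print(p,np.degrees(p[2]),res.round(1))
print("grip from top",toz(c,Q(374,318),.036))
s=r.sense()
tz=np.array([np.cos(p[2]+np.pi/4),np.sin(p[2]+np.pi/4)])
cur=s['ee_rot'][:2,2]
print("roll",np.arctan2(cur[1],cur[0])-np.arctan2(tz[1],tz[0]))
print("shift tool mm",((np.array([p[0],p[1],0])-s['tcp_pos'])@s['ee_rot'])*1000)
E
```

```text
[ 0.47669171 -0.39436462  0.37602548] 21.54467327669934 [[ 0.8 -0.6]
 [-0.7  1. ]
 [ 0.   0. ]
 [ 0.3 -0.2]
 [-0.5  0.1]]
grip from top [ 0.47383529 -0.39318808  0.036     ]
roll 0.0012071608280899149
shift tool mm [ -2.22854561 223.44771455  -1.35171896]
```

>>> play_rows --deltas '[0,-3.5,15,-1.4,0,0,0,35,0,0,0,0,40,0,0,0,0,40,0,0,80,0,35,0,0,80,0,25,0,0,120,0,14,0,0,180,0,7,0,0,255,0,0,0,0,255,0,0,0,0]'

```text
time_s: 13.4
tcp_pos: [0.4767, -0.3946, 0.0139]
ee_rot: [[0.918, 0.002, 0.397], [-0.397, -0.001, 0.918], [0.003, -1.0, -0.0]]
wrist_force: [-0.0, -0.5, 0.9]
gripper_width: 0.542
```

>>> play_rows --deltas '[255,0,0,0,0,255,0,0,0,0,255,0,0,0,0,255,0,0,0,0,255,0,0,0,0,255,0,0,0,0,255,0,0,0,0,255,0,0,0,0,255,0,0,0,0,255,0,0,0,0]'

```text
time_s: 14.4
tcp_pos: [0.4758, -0.3942, 0.013]
ee_rot: [[0.917, 0.0, 0.398], [-0.398, -0.0, 0.917], [0.001, -1.0, -0.0]]
wrist_force: [-1.5, 1.9, 6.1]
gripper_width: 0.18
```

```bash
python3 cap.py w6; python3 off.py;python3 -c "
import cv2
t=cv2.imread('pics/w6.png')
cv2.imwrite('pics/w6a.png',cv2.resize(t[60:420,130:430],None,fx=1.6,fy=1.6,interpolation=cv2.INTER_CUBIC))"
```

```text
14.4 [ 0.47583957 -0.3941654   0.01301649] [-1.47061262  1.90022085  6.07669335] 0.18037785559780167
14.45 [ 0.47585491 -0.39413551  0.01299345] [ 168.46721654  100.70455379 -510.41526945] [-1.26555564  1.21419497  5.22879682] 0.18384617632348335
```

View pics/w6a.png

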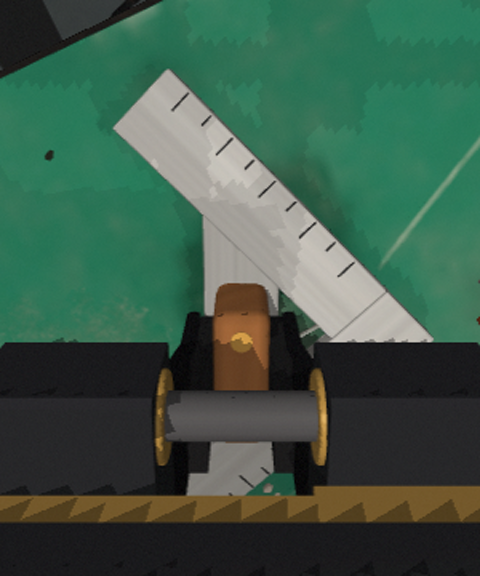

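>>> play_rows --deltas '[255,0,-5,0,0,255,0,-15,0,0,255,0,-25,0,0,255,0,-35,0,0,255,0,-35,0,0,255,0,-30,0,0.03,255,0,-25,0,0.06,255,0,-20,0,0.06,255,0,-10,0,0.044,255,0,0,0,0]'

```text
time_s: 15.45
tcp_pos: [0.4757, -0.394, 0.2128]
ee_rot: [[0.823, 0.001, 0.567], [-0.567, 0.0, 0.823], [0.001, -1.0, 0.001]]
wrist_force: [0.2, -0.0, -4.6]
gripper_width: 0.182
```

>>> play_rows --deltas '[255,-8,0,18,0,255,-14,0,30,0,255,-18,0,39,0,255,-18,0,39,0,255,-18,0,39,0,255,-18,0,39,0,255,-18,0,39,0,255,-18,0,39,0,255,-18,0,39,0,255,-16,0,36,0]'

```text
time_s: 16.45
tcp_pos: [0.5418, -0.0051, 0.2104]
ee_rot: [[0.824, -0.004, 0.566], [-0.566, -0.0, 0.824], [-0.003, -1.0, -0.002]]
wrist_force: [1.0, -0.3, -3.9]
gripper_width: 0.181
```

>>> play_rows --deltas '[255,-13,0,28,0,255,-9,0,20,0,255,0,0,0,0,255,0,0,0,0,255,0,0,0,0,255,0,0,0,0,255,0,0,0,0,255,0,0,0,0,255,0,0,0,0,255,0,0,0,0]'

```text
time_s: 17.45
tcp_pos: [0.5522, 0.0448, 0.2126]
ee_rot: [[0.823, 0.0, 0.568], [-0.568, 0.0, 0.823], [0.0, -1.0, 0.0]]
wrist_force: [-0.0, 0.2, -4.0]
gripper_width: 0.183
```

```bash
python3 cap.py w7; python3 - <<'E'
from h import *; import pickle
from station import r
s=r.sense(); print(s['ee_rot'].round(4), s['moment'])
c=pickle.load(open("pics/w6.pkl","rb"))
Q=lambda u,v:(130+u/1.6,60+v/1.6)
obs=[(c,Q(168,69),[-.075,.045,.008]),(c,Q(113,128),[-.075,.021,.008])]
p,res=fitpose(obs,[.478,-.395,.37]);print(p,np.degrees(p[2]),res.round(1))
E
```

```text
17.45 [0.55223675 0.04481401 0.21264338] [-0.04952766  0.20144864 -3.97570046] 0.18254012588827978
[[ 8.234e-01  1.000e-04  5.675e-01]
 [-5.675e-01  1.000e-04  8.234e-01]
 [ 0.000e+00 -1.000e+00  1.000e-04]] [-0.04799804 -0.06358035  0.00616751]
[ 0.47651954 -0.3953008   0.36670124] 21.010433432152087 [[ 0.4 -0.4]
 [-0.4  0.4]]
```

View pics/w7.png

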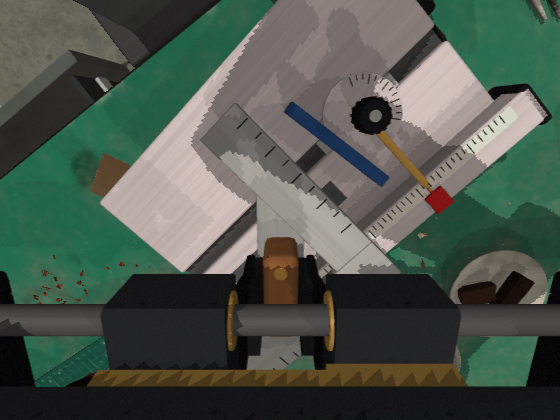

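>>> play_rows --deltas '[255,0,10,0,0,255,0,20,0,0,255,0,25,0,0,255,0,25,0,0,255,0,18,0,0,255,0,12,0,0,255,0,7,0,0,255,0,3,0,0,255,0,1,0,0,255,0,0,0,0]'

```text
time_s: 18.5
tcp_pos: [0.5528, 0.0452, 0.0922]
ee_rot: [[0.824, 0.002, 0.567], [-0.567, 0.0, 0.824], [0.001, -1.0, 0.001]]
wrist_force: [0.1, 0.4, -3.8]
gripper_width: 0.185
```

```bash
python3 cap.py w8
```

```text
18.5 [0.55279958 0.04515767 0.09224643] [ 0.08378152  0.40690409 -3.80448961] 0.1853040754335542
```

View pics/w8.png

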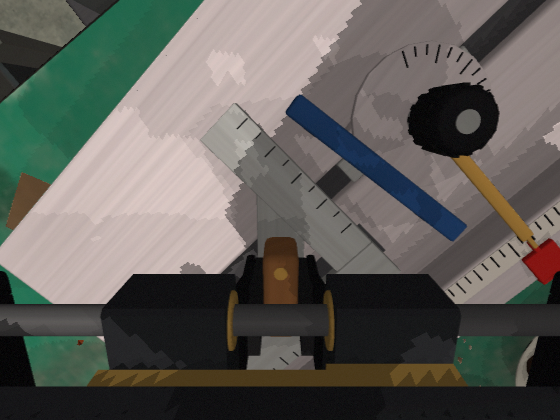

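>>> play_rows --deltas '[255,0,1,0,0,255,0,1,0,0,255,0,1,0,0,255,0,0.7,0,0,255,0,0.5,0,0,255,0,0,0,0,255,0,0,0,0,255,0,0,0,0,255,0,0,0,0,255,0,0,0,0]'

```text
time_s: 19.55
tcp_pos: [0.5527, 0.045, 0.088]
ee_rot: [[0.824, 0.001, 0.567], [-0.567, 0.0, 0.824], [0.001, -1.0, 0.001]]
wrist_force: [-0.2, -0.8, 4.2]
gripper_width: 0.183
```

>>> play_rows --deltas '[255,0,-0.3,1,0,255,-0.3,0,2.5,0,255,-0.4,0,3,0,255,-0.4,0,3,0,255,-0.4,0,3,0,255,-0.4,0,3,0,255,-0.4,0,2.5,0,255,-0.4,0,2,0,255,-0.3,0,1,0,255,0,0,0,0]'

```text
time_s: 20.55
tcp_pos: [0.5621, 0.064, 0.088]
ee_rot: [[0.824, 0.0, 0.566], [-0.566, -0.001, 0.824], [0.001, -1.0, -0.0]]
wrist_force: [-0.5, -1.8, 5.8]
gripper_width: 0.184
```

```bash
cat > st.py <<'E'
from station import r
import numpy as np
from h import Rz
s=r.sense(); R=Rz(.181)
print(s['time_s'],"TCP saw mm",((s['tcp_pos']-[.5367,.0769,.075])@R*1000).round(2),"F saw",(s['wrist_force']@R).round(2),"M",s['moment'].round(3),"zang-saw",np.degrees(np.arctan2(s['ee_rot'][1,2],s['ee_rot'][0,2])-.181).round(2))
E
python3 st.py; python3 cap.py w9
```

```text
20.55 TCP saw mm [ 22.64 -17.3   12.96] F saw [-0.82 -1.68  5.79] M [-0.851  0.159  0.146] zang-saw 45.12
20.55 [0.56208207 0.06395755 0.08796338] [-0.49928706 -1.80287229  5.78680898] 0.1838013542106615
```

View pics/w9.png

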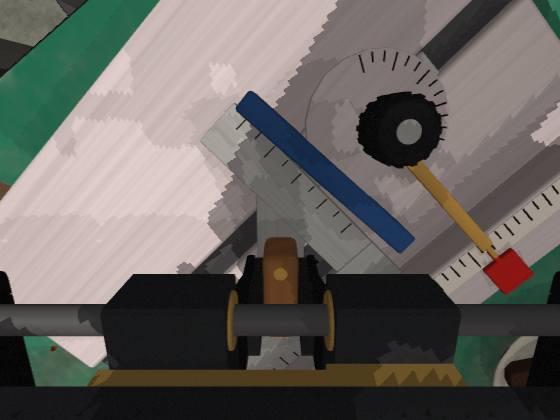

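>>> play_rows --deltas '[255,0,-0.4,0.4,0,255,0,0,0.4,0,255,0,0,0.4,0,255,0,0,0.4,0,255,0,0,0.4,0,255,0,0,0.4,0,255,0,0,0,0,255,0,0,0,0,255,0,0,0,0,255,0,0,0,0]'

```text
time_s: 21.6
tcp_pos: [0.5627, 0.0658, 0.088]
ee_rot: [[0.823, -0.001, 0.567], [-0.567, -0.0, 0.823], [-0.0, -1.0, -0.001]]
wrist_force: [-2.1, -3.7, 4.8]
gripper_width: 0.179
```

```bash
python3 st.py
```

```text
21.6 TCP saw mm [ 23.58 -15.58  13.01] F saw [-2.77 -3.24  4.78] M [-1.101  0.665  0.08 ] zang-saw 45.06
```

```bash
python3 cap.py w10; python3 - <<'E'
from station import eyes
import cv2
t=cv2.imread('pics/w10.png'); cv2.imwrite('pics/w10a.png',cv2.resize(t[70:300,200:460],None,fx=3,fy=2.6,interpolation=cv2.INTER_CUBIC))
for n,a in (("top",(170,280,130,270)),("scene",(110,220,255,355))):
    i=eyes.capture(n)["img"][a[0]:a[1],a[2]:a[3]]; cv2.imwrite(f"pics/{n}10.png",cv2.resize(i,None,fx=5.4,fy=5.4,interpolation=cv2.INTER_CUBIC))
E
```

```text
21.6 [0.56270179 0.06581916 0.08800636] [-2.14298416 -3.68935699  4.7750303 ] 0.17866030693325397
```

View pics/w10a.png

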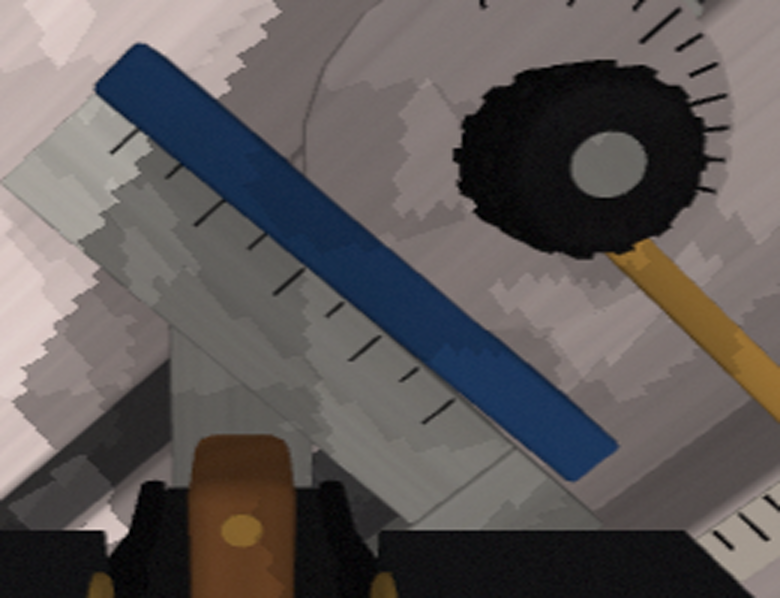

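View pics/scene10.png

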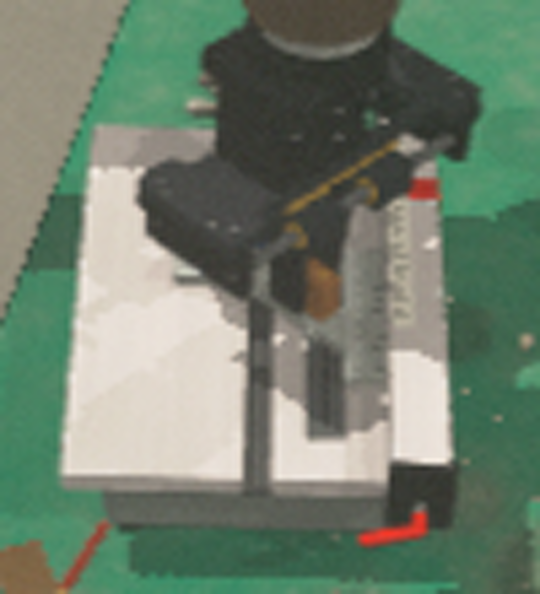

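View pics/top10.png

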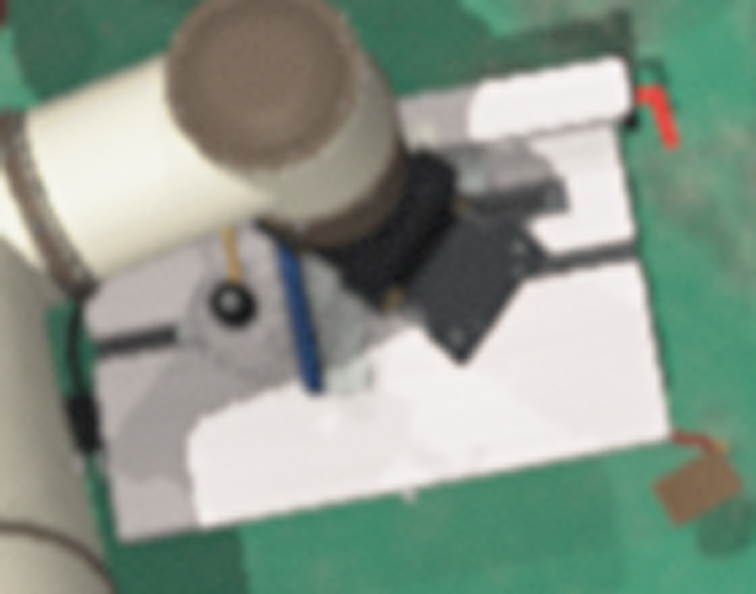

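>>> play_rows --deltas '[255,0,-0.2,0.2,0,255,0,0,0.2,0,255,0,0,0.2,0,255,0,0,0,0,255,0,0,0,0,255,0,0,0,0,255,0,0,0,0,255,0,0,0,0,255,0,0,0,0,255,0,0,0,0]'

```text
time_s: 22.75
tcp_pos: [0.5627, 0.0661, 0.088]
ee_rot: [[0.823, -0.001, 0.568], [-0.568, -0.0, 0.823], [-0.001, -1.0, -0.001]]
wrist_force: [-2.1, -5.0, 4.6]
gripper_width: 0.177
```

```bash
python3 st.py
```

```text
22.75 TCP saw mm [ 23.67 -15.3   12.98] F saw [-2.93 -4.56  4.59] M [-1.285  0.838 -0.068] zang-saw 45.04
```

>>> play_rows --deltas '[255,0,-0.5,0.2,0,255,0,0,0.2,0,255,0,0,0,0,255,0,0,0,0,255,0,0,0,0,255,0,0,0,0,255,0,0,0,0,255,0,0,0,0,255,0,0,0,0,255,0,0,0,0]'

```text
time_s: 23.75
tcp_pos: [0.5627, 0.0665, 0.088]
ee_rot: [[0.823, -0.002, 0.568], [-0.568, -0.001, 0.823], [-0.002, -1.0, -0.002]]
wrist_force: [-3.7, -4.4, 1.4]
gripper_width: 0.181
```

```bash
python3 st.py; python3 cap.py w11; python3 - <<'E'
import cv2
t=cv2.imread('pics/w11.png'); cv2.imwrite('pics/w11a.png',cv2.resize(t[70:280,210:440],None,fx=3.4,fy=2.8,interpolation=cv2.INTER_CUBIC))
cv2.imwrite('pics/w11b.png',cv2.resize(t[200:300,330:540],None,fx=3.8,fy=3.8,interpolation=cv2.INTER_CUBIC))
E
```

```text
23.75 TCP saw mm [ 23.7  -14.91  13.04] F saw [-4.45 -3.67  1.37] M [-1.235  0.745 -0.078] zang-saw 45.04
23.75 [0.56269744 0.06650156 0.08803802] [-3.7212314  -4.40854992  1.37324622] 0.18093784535526095
```

View pics/w11a.png

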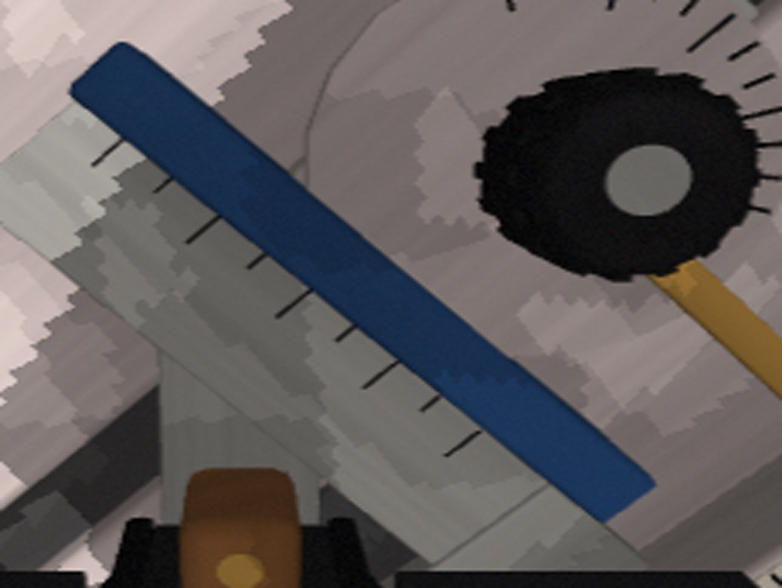

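View pics/w11b.png

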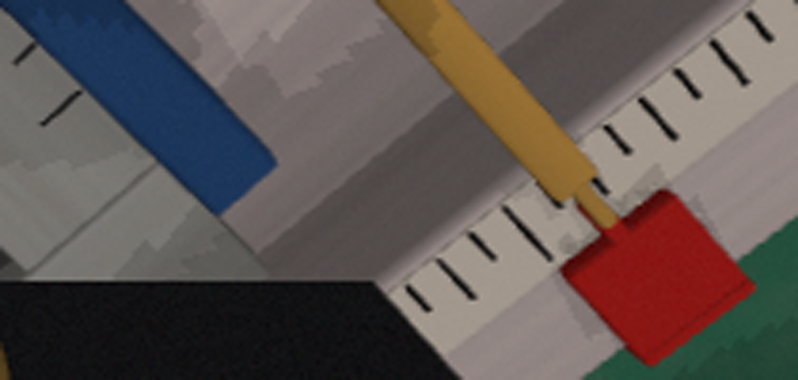

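```bash
python3 - <<'E'
from h import *; import pickle
c=pickle.load(open("pics/w11.pkl","rb"))
Q=lambda u,v:(210+u/3.4,70+v/2.8)
S=lambda P:((P-np.array([.5367,.0769,0]))@Rz(.181)*1000).round(2)
a,b=S(toz(c,Q(76,95),.105)),S(toz(c,Q(598,518),.105)); print("front",a,b,np.degrees(np.arctan2(b[1]-a[1],b[0]-a[0])))
a,b=S(toz(c,Q(130,46),.105)),S(toz(c,Q(648,478),.105)); print("back",a,b,np.degrees(np.arctan2(b[1]-a[1],b[0]-a[0])))
W=lambda u,v:(330+u/3.8,200+v/3.8)
print("tip",S(toz(c,W(607,222),.102)),"clip centre",S(toz(c,W(645,258),.102)), "clip c1", S(toz(c,W(563,268),.102)),S(toz(c,W(668,190),.102)))
a,b=S(toz(c,W(385,283),.099)),S(toz(c,W(740,18),.099)); print("fence top edge",a,b)
print("sq outer edge",S(toz(c,W(268,276),.083)))
print("sq inner line a",S(toz(c,Q(20,235),.083)),S(toz(c,Q(435,562),.083)))
E
```

```text
front [-48.97  29.78 105.  ] [ 43.91  31.1  105.  ] 0.8142262886223102
back [-49.01  38.97 105.  ] [ 43.24  40.16 105.  ] 0.7390590363438531
tip [ 80.59  63.64 102.  ] clip centre [ 87.83  64.14 102.  ] clip c1 [ 81.86  56.26 102.  ] [ 82.29  71.27 102.  ]
fence top edge [70.14 39.52 99.  ] [72.28 90.41 99.  ]
sq outer edge [68.79 28.47 83.  ]
sq inner line a [-41.44   5.78  83.  ] [44.71  5.88 83.  ]
```

>>> play_rows --deltas '[255,-0.1,0,0.2,0,255,-0.1,0,0.2,0,255,0,0,0.1,0,255,0,0,0,0,255,0,0,0,0,255,0,0,0,0,255,0,0,0,0,255,0,0,0,0,255,0,0,0,0,255,0,0,0,0]'

```text
time_s: 24.8
tcp_pos: [0.5626, 0.0669, 0.088]
ee_rot: [[0.823, -0.003, 0.568], [-0.568, -0.001, 0.823], [-0.002, -1.0, -0.002]]
wrist_force: [-4.3, -3.9, 0.5]
gripper_width: 0.181
```

```bash
python3 st.py
```

```text
24.8 TCP saw mm [ 23.68 -14.5   13.02] F saw [-4.92 -3.05  0.45] M [-1.25   0.889 -0.003] zang-saw 45.03
```

>>> play_rows --deltas '[255,-0.15,0,0.15,0,255,-0.15,0,0.15,0,255,0,0,0,0,255,0,0,0,0,255,0,0,0,0,255,0,0,0,0,255,0,0,0,0,255,0,0,0,0,255,0,0,0,0,255,0,0,0,0]'

```text
time_s: 25.8
tcp_pos: [0.5625, 0.0673, 0.088]
ee_rot: [[0.823, -0.003, 0.568], [-0.568, -0.001, 0.823], [-0.002, -1.0, -0.002]]
wrist_force: [-3.8, -4.8, 2.0]
gripper_width: 0.183
```

```bash
python3 st.py
```

```text
25.8 TCP saw mm [ 23.66 -14.07  13.01] F saw [-4.6  -4.06  2.04] M [-1.288  0.932 -0.047] zang-saw 45.04
```

>>> play_rows --deltas '[255,-0.15,0,0.2,0,255,-0.1,0,0.1,0,255,0,0,0,0,255,0,0,0,0,255,0,0,0,0,255,0,0,0,0,255,0,0,0,0,255,0,0,0,0,255,0,0,0,0,255,0,0,0,0]'

```text
time_s: 26.8
tcp_pos: [0.5625, 0.0673, 0.0881]
ee_rot: [[0.823, -0.003, 0.568], [-0.568, -0.001, 0.823], [-0.002, -1.0, -0.003]]
wrist_force: [-4.6, -5.6, 2.0]
gripper_width: 0.182
```

```bash
python3 st.py; python3 cap.py w12; python3 - <<'E'
import cv2
t=cv2.imread('pics/w12.png'); cv2.imwrite('pics/w12a.png',cv2.resize(t[70:280,210:440],None,fx=3.4,fy=2.8,interpolation=cv2.INTER_CUBIC))
cv2.imwrite('pics/w12b.png',cv2.resize(t[200:300,330:540],None,fx=3.8,fy=3.8,interpolation=cv2.INTER_CUBIC))
E
```

```text
26.8 TCP saw mm [ 23.69 -14.07  13.06] F saw [-5.53 -4.72  2.  ] M [-1.676  0.779  0.004] zang-saw 45.04
26.8 [0.56253723 0.06732577 0.08806123] [-4.59116683 -5.64062039  2.00001803] 0.18225282969310516
```

View pics/w12a.png

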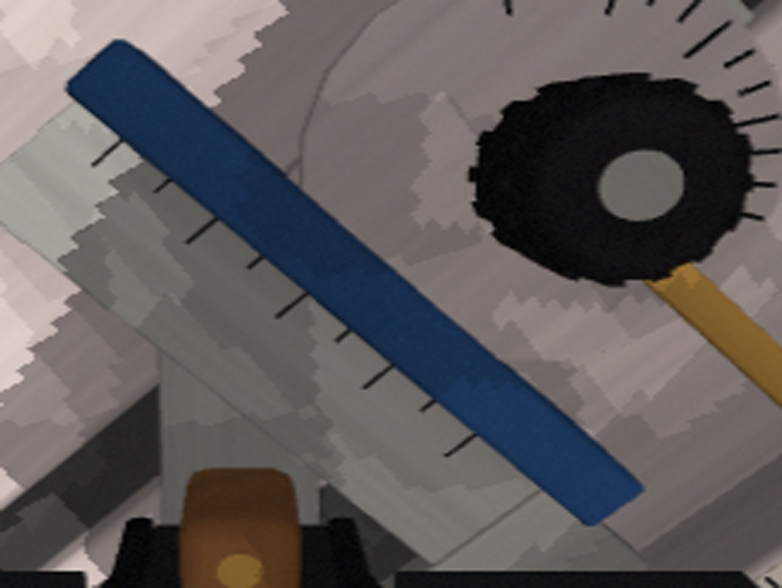

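View pics/w12b.png

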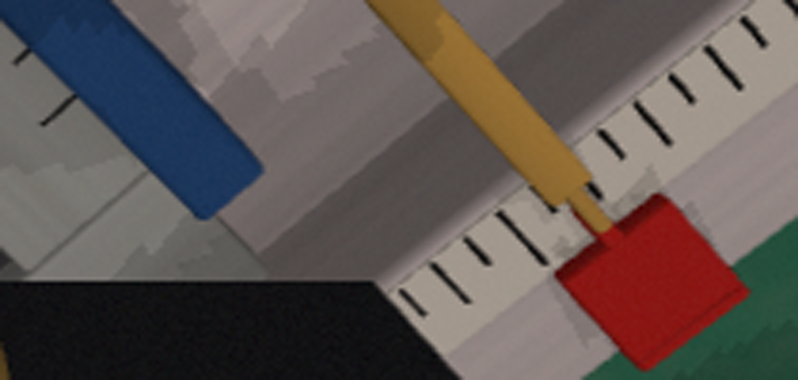

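```bash
python3 - <<'E'
from h import *; import pickle
c=pickle.load(open("pics/w12.pkl","rb"))
Q=lambda u,v:(210+u/3.4,70+v/2.8)
S=lambda P:((P-np.array([.5367,.0769,0]))@Rz(.181)*1000).round(2)
def L(n,a,b,z):
    a,b=S(toz(c,a,z)),S(toz(c,b,z)); print(n,a,b,np.degrees(np.arctan2(b[1]-a[1],b[0]-a[0])).round(2))
L("front",Q(71,92),Q(586,520),.105); L("back",Q(126,43),Q(636,483),.105)
L("sq inner",Q(20,235),Q(435,562),.083)
W=lambda u,v:(330+u/3.8,200+v/3.8)
print("tip",S(toz(c,W(602,227),.102)),"clip edge mid",S(toz(c,W(612,235),.102)))
L("fence",W(385,283),W(740,12),.099)
E
```

```text
front [-49.66  30.51 105.  ] [ 43.05  30.6  105.  ] 0.06
back [-49.61  39.78 105.  ] [ 42.79  39.35 105.  ] -0.27
sq inner [-41.45   6.6   83.  ] [44.7   6.72 83.  ] 0.08
tip [ 80.67  63.67 102.  ] clip edge mid [ 82.4   63.91 102.  ]
fence [70.11 40.37 99.  ] [71.61 91.64 99.  ] 88.32
```

```bash
python3 - <<'E'
import cv2
t=cv2.imread('pics/w12.png'); cv2.imwrite('pics/w12c.png',cv2.resize(t[70:170,180:310],None,fx=6,fy=6,interpolation=cv2.INTER_CUBIC))
cv2.imwrite('pics/w12d.png',cv2.resize(t[240:400,180:460],None,fx=2.8,fy=2.8,interpolation=cv2.INTER_CUBIC))
E
```

```text
(no output)
```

View pics/w12c.png

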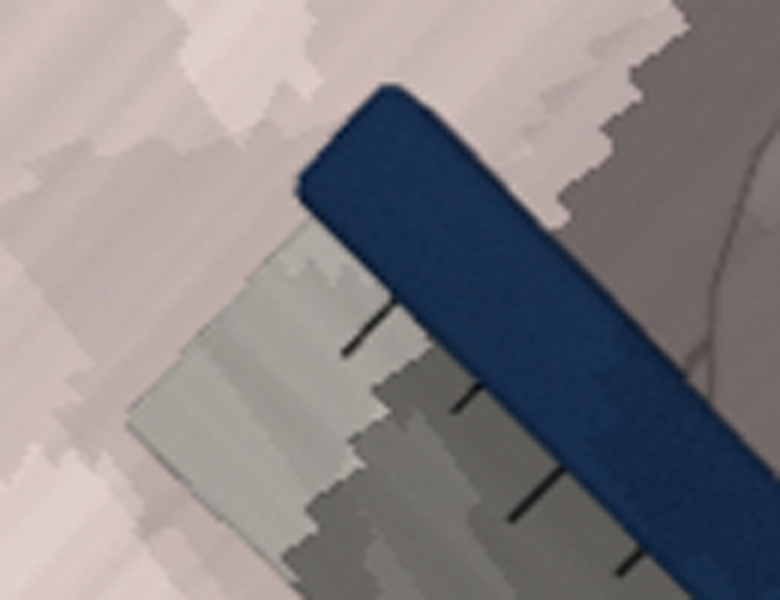

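View pics/w12d.png

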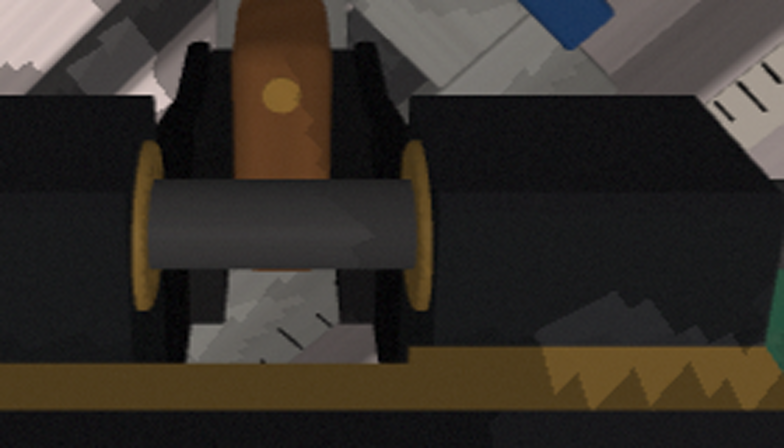

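```bash
python3 - <<'E'
import cv2
from h import *; import pickle
c=pickle.load(open("pics/w12.pkl","rb"))
S=lambda P:((P-np.array([.5367,.0769,0]))@Rz(.181)*1000).round(2)
Q=lambda u,v:(180+u/6,70+v/6)
print("leg end",S(toz(c,Q(128,420),.083)),S(toz(c,Q(300,232),.083)))
print("blue end",S(toz(c,Q(302,182),.105)),S(toz(c,Q(378,92),.105)))
print("slot?");
# predicted pixel location of fence face line at table height & at z=.083,.099 under gripper window
for y in (-20,-40,-60,-75):
    print(y,[proj(c,place([.5367,.0769,.181],[.070,y/1000,z])).round(1) for z in (.075,.083,.099)])
t=cv2.imread('pics/w12.png'); cv2.imwrite('pics/w12e.png',cv2.resize(t[325:375,240:325],None,fx=9,fy=9,interpolation=cv2.INTER_CUBIC))
E
```

```text
leg end [-50.64   6.6   83.  ] [-50.65  26.51  83.  ]
blue end [-50.46  31.06 105.  ] [-50.73  38.66 105.  ]
slot?
-20 [array([331. , 322.6]), array([332.9, 331. ]), array([337.3, 349.8])]
-40 [array([306. , 343.4]), array([306.9, 352.3]), array([309.1, 372.5])]
-60 [array([282. , 363.3]), array([282. , 372.8]), array([282.1, 394.3])]
-75 [array([264.6, 377.7]), array([264. , 387.7]), array([262.6, 409.9])]
```

View pics/w12e.png

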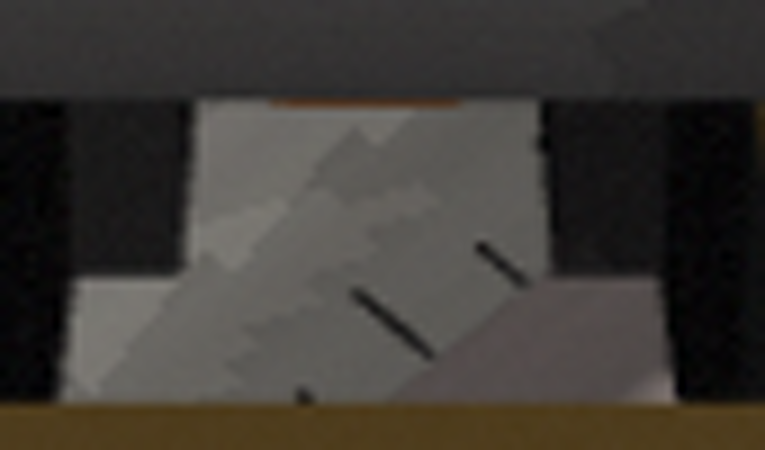

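```bash
python3 st.py; python3 -c "
from station import r
print(r.finish_job())"
```

```text
26.85 TCP saw mm [ 23.69 -14.05  13.06] F saw [-4.16 -5.17  3.2 ] M [-1.652  0.781 -0.043] zang-saw 45.04
the job is handed in; nothing more can be done
None
```

The gauge is at the red index and the square is pressed into the corner, still gripped. I handed the job in at about 26.9 s.

**What I did**
- I slid the gauge by its knob about 46 mm. The first slide stopped about 1.5 mm short, so I regripped the knob, nudged it on and let go.
- I took the square by its grip, laid it on the table and pressed it into the corner in small steps. The gauge head swung from about 8.7° askew to square.

**Last checks**
- **Index:** the pointer is within about 0.25 mm of the clip's arrow, measured after pressing.
- **Gauge head:** the front edge of the blue face reads 0.06° and its back edge −0.27°. That is about the limit of reading the picture.
- **Square:** its leg is parallel to the blue face within 0.1°.
- **Contact:** the square stopped moving in both directions. It pushes with about 4 to 5.5 N on each side, well below the 10 N that moves the gauge.
- **Disagreement:** by the camera, the square's edge lies up to about 1 mm short of where I calculated the fence to be. I put this down to calibration, because the push there was more than friction alone could explain and the edge no longer moved.

I did not look again at the cup, jar and cube at the end. The arm passed well above them and did not touch them.

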